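Power up the mould-repair welder and fire a test pulse

ROBOT

A 6-joint arm with a two-finger parallel gripper is mounted at the origin on the work surface. World frame = base frame: x ahead of the robot, y to its left, z up, the work surface at z = 0. Lengths are in m, angles in rad, forces in N, time in s.
With the tool pointing down it reaches from about 0.35 to 0.775 m from the base axis. Payload 5.5 kg.
Tool frame: the origin (TCP) lies at the very end of the fingers, on their centre line; the grasp point (between the pads) lies 19 mm behind it; z points along the fingers, y is the direction in which the jaws open and shut (so a half turn about z gives the same grasp; the last joint's range is limited). The gripper opens to 85 mm and grips with 20 to 120 N. Pads are 22 mm wide; open, the fingers measure 114 mm over their backs; the gripper's body (76 mm by 85 mm) begins 54 mm behind the grasp point. The pads swing forward as they close: fully open they stand 13 mm farther back than shut.
Start: joints at [1.128, 0.313, 0.046, 1.304, 0, 1.431], TCP at [0.171, 0.549, 0.231] pointing down, gripper open.
Joint ranges: [-2.76, 2.76], [-0.86, 1.69], [-1.03, 1.26], [-2.2, 2.34], [-1.47, 1.5], [-3.14, 3.14]. Speed limits (rad/s): [2.57, 2.57, 3.14, 3.14, 3.14, 3.14].

INTERFACE

Orientations are given as a unit quaternion [w, x, y, z].
In Python, from workcell import get_state, read_camera, hand_in, find_in, silhouettes gives the robot as it stands. The module is installed in compiled form; this text tells all that it offers.
- The arm moves only by the tool send_rows, never from a script. Its argument "deltas" is a list that holds one entry, the list of rows, each a list of 6 numbers: the shift along the world's x, y, z in cm, then the turn, a rotation vector about the world's x, y, z in degrees. In form: [[[dx, dy, dz, wx, wy, wz], ...]]. A call has 1 to 12 rows; each row is the pose to reach, as a shift and turn from the pose commanded when the call began; what a row does not reach only later rows make up. A row lasts 1/10 s, in which the tool goes at most 50 mm and 8.59 degrees, less where a joint would pass 70% of its speed; a pose out of reach is approached as far as the arm can. A call with a gripper value outside its range is refused whole. "jaw" is the opening, from -1 (shut) to 1 (fully open), so that 0 is half open, set as the call begins (left out, the last holds). The fingers move at their own pace and stop on an object; "force" is the grip in N (left out, the last holds). Time passes only in rows, so rows that repeat a pose let the fingers close. It gives the time, the measured TCP pose, the force and the opening at its end, in the units of the state.
- get_state(): the state, without advancing time (a new reading comes with each control period).
- read_camera(name): name is "scene" or "top" or "wrist"; returns a dict with "img" (420x560x3 uint8, red, green, blue), "z_map" (420x560 float32, m along the optical axis (not along the pixel's ray), 0 where there is no reading), "vfov" (degrees; the focal length in pixels is half the picture's height over the tangent of half this angle, whatever the lens; pixels are square), "cx", "cy" (the principal point, pixels), "R" (3x3) and "t" (3): a world point X has camera coordinates R X + t; the wrist camera has in their place "hand_eye" (4x4, takes a point from camera to tool coordinates, whose origin is the TCP and whose axes are the flange's). Camera axes: x right, y down, z forward; pixel columns grow to the right and rows downward; lengths in m; the calibration is good to about 2 mm. A picture is of the moment at which its call begins: read the wrist's pose just before it.
- hand_in(): hands the job in, once; it reports no verdict.
Trained networks look in a picture, given as the dict that the camera call returned (one of the last four; its "shot" number tells which), for a name from the list of things; names that differ only in an ending like _2 or _b are one class to them, and where a whole thing is asked for, a point or a joint stands for the part that bears it (a point fixed in the world has none). Each returns a list of dicts, best first, with "conf" (0 to 1); they miss things now and then, are a little off and sometimes report something else, mostly with a low value. They report only what shows in the picture. A call takes as long as a camera call. They do not tell look-alikes from the thing itself.
- find_in(picture, thing): "box" ([centre column, centre row, width, height] in pixels, round what is visible of it).
- silhouettes(picture, thing): "mask" (420x560 bool, what is visible of it) and "box" ([centre column, centre row, width, height] in pixels, round what is visible of it).
The state is a dict: "clock": time; "joint_pos": joint angles; "qvel": joint speeds; "tau": joint torques, N m; "tcp_pos": TCP position; "orientation": TCP orientation; "wrist_force": force on the tool from outside, world axes, zero at the start; "ft_torque": the same for the moment, N m; "finger_gap": finger opening in m.
Only numpy, scipy, OpenCV 4.12 (cv2) and the standard library are available. Lean on these libraries where they do the work, as an engineer would, in place of code of your own. Each camera call takes 0.05 s, during which the arm holds its last target.

TASK

Ready the mould-repair welder and give a test pulse, pressing with your fingertips: first tip the rocker switch right over by pressing its raised end, then push the square key fully in so that it stays in, and last press the small round button fully in and let it spring back out. Do not press the wide mushroom stop, and do not push about, tip or pick up the switch boxes or any of the parts standing between them.

Things in the scene. Friction and masses are not known exactly. Their poses are not given: they have to be found in the camera images.
- rocker (a joint): Tilt of the rocker switch (rad): 0 to 0.06 at the start (off, its station-+x end raised), 0.4 = tipped right over (on). Black V-shaped paddle, two flat halves 34 x 34 mm meeting at a hinge along the station's y axis, over its centre, 47 mm above the bench. 2 to 4 N down on the raised half tips it; it stays where left. When on, the +x half lies level, top at 51 mm.
- rocker_press (a point): Spot to press on the rocker: on the top face of the half that is raised at the start, 24 mm out from the hinge along the slope (10 mm short of the end). Moves with the paddle: about 60 mm above the bench when off, 51 mm when on.
- rocker_station: Loose grey switch box with an aluminium face, 92 (x) x 66 (y) x 40 mm high, 0.7 to 1.1 kg, carrying the rocker. Origin at the centre of its underside on the bench, z up; the rocker's raised end is on its +x side.
- key (a joint): Travel of the square key (m): 0 to 0.001 = out, 0.008 = fully in. Grows as it is pushed down; needs about 3 to 4 N and stays where it is left (no spring).
- key_top (a point): Centre of the flat top of the square key, a black 34 x 34 mm block in the middle of its station. 55 mm above the bench when out, 47 mm when fully in.
- key_station: Loose grey switch box with an aluminium face, 76 x 76 x 40 mm high, 0.7 to 1.1 kg, carrying the square key. Origin at the centre of its underside, z up.
- button (a joint): Travel of the round button (m): 0 = out, 0.006 = fully in. A spring pushes it back out; fully in takes about 4 N.
- button_top (a point): Centre of the flat top of the small round button, black, 28 mm across, in the middle of its station. 54 mm above the bench when out.
- button_station: Loose grey switch box with an aluminium face, 76 x 76 x 40 mm high, 0.7 to 1.1 kg, carrying the small round button. Origin at the centre of its underside, z up.
- stop (a joint): Travel of the mushroom stop button (m): 0 = out, 0.006 = in. It must stay out.
- stop_top (a point): Centre of the domed top of the mushroom stop button: black, a wide 46 mm head on a narrower neck, top 70 mm above the bench.
- stop_station: Loose grey switch box with an aluminium face, 76 x 76 x 40 mm high, 0.7 to 1.1 kg, carrying the mushroom stop. Origin at the centre of its underside, z up.
- collar: Bystander: loose aluminium ring, 88 mm across, 45 mm high. Origin at the centre of its underside.
- u_block: Bystander: loose steel U-shaped block, 50 x 44 x 38 mm high. Origin at the centre of its underside.
- flange: Bystander: loose aluminium flange, 88 mm disc with a 36 mm post, 75 mm high. Origin at the centre of its underside.
- rack_block: Bystander: loose steel block with cross ribs, 60 x 36 x 27 mm high. Origin at the centre of its underside.
- mould_half: Bystander: loose mould half with a lengthwise channel, 110 x 70 x 54 mm high. Origin at the centre of its underside.
- elbow: Bystander: loose bent metal tube on a 60 x 60 mm foot, leaning to its +x side, about 125 mm high. Origin at the centre of its underside.
- wrench: Bystander: loose steel wrench lying flat along its x axis, 170 mm long, under 20 mm high. Origin on its underside near mid-length.
Things that resemble listed ones, but are neither listed nor needed, are in the scene too. What is shaped like the rocker_station but blue, red or yellow is not meant.

How it is judged:
By the outcome, as a careful person would: the job done as asked, in the order asked, and still so for the second after the job is handed in, with the robot touching nothing.
It also fails if it takes over 48 s, if anything falls off the work surface, if the arm or the gripper's body presses on something with over 40 N, if the wrist force passes 120 N, or if a joint passes its speed limit or range.

## Working session

There is one attempt and no reset: what is moved stays moved. The work goes in short steps, Python scripts to look and compute and a tool call to move; the robot and the scene stay as the last step left them, time stands still between calls to the robot, and variables do not carry over. Pictures are saved under pics/ and viewed, and the job is handed in when it is done.

Besides the shell and the picture viewer there is one more tool, called after "Request:" as name([rows], argument=value, ...), one row to a line, values as JSON. send_rows: Moves the arm, as the interface text tells. Its arguments: {"type":"object","properties":{"deltas":{"type":"array","items":{"type":"array","items":{"type":"array","items":{"type":"number"}}}},"jaw":{"type":"number"},"force":{"type":"number"}},"required":["deltas"]}

```bash
mkdir -p pics; cat > h.py <<'E'
import numpy as np, cv2
from workcell import *
def f(p): return 210/np.tan(np.radians(p['vfov'])/2)
def world(p,u,v,z=None):
    z=p['z_map'][int(v),int(u)] if z is None else z
    c=np.array([(u-p['cx'])/f(p)*z,(v-p['cy'])/f(p)*z,z])
    return p['R'].T@(c-p['t'])
def cloud(p):
    v,u=np.mgrid[:420,:560];z=p['z_map']
    c=np.stack([(u-p['cx'])/f(p)*z,(v-p['cy'])/f(p)*z,z],-1)
    w=(c-p['t'])@p['R']; w[z==0]=np.nan
    return w
def save(p,n,sc=1.4):
    cv2.imwrite('pics/'+n,cv2.resize(p['img'][:,:,::-1],None,fx=sc,fy=sc,interpolation=cv2.INTER_CUBIC))
E
python3 - <<'E'
from h import *
import pickle
s=get_state();print({k:np.round(v,3) for k,v in s.items()})
t=read_camera('top');c=read_camera('scene')
save(t,'top.png');save(c,'scene.png')
pickle.dump((t,c),open('p.pkl','wb'))
for n in ['rocker_station','key_station','button_station','stop_station','rocker','key_top','button_top','stop_top']:
    for nm,p in(('top',t),('scene',c)):
        for d in find_in(p,n):
            b=d['box'];print(nm,n,round(d['conf'],2),np.round(b,0),np.round(world(p,b[0],b[1]),3))
E
```

```text
{'clock': np.float64(0.0), 'joint_pos': array([1.128, 0.314, 0.045, 1.304, 0.   , 1.431]), 'qvel': array([ 0.   , -0.002,  0.001,  0.001, -0.001,  0.   ]), 'tau': array([-0.0000e+00, -4.8063e+01,  2.9853e+01,  2.0000e-02, -0.0000e+00,
        0.0000e+00]), 'tcp_pos': array([0.171, 0.548, 0.23 ]), 'orientation': array([-0.   ,  0.151,  0.989, -0.001]), 'wrist_force': array([-0.293,  0.604, -0.099]), 'ft_torque': array([-0.009,  0.036,  0.042]), 'finger_gap': np.float64(0.085)}
top rocker_station 0.96 [476. 260.  46.  39.] [ 0.317 -0.533  0.056]
top rocker_station 0.89 [211. 293.  42.  42.] [0.305 0.172 0.05 ]
top rocker_station 0.76 [381. 226.  34.  44.] [ 0.437 -0.296  0.051]
top rocker_station 0.7 [395. 282.  44.  34.] [ 0.283 -0.312  0.049]
top rocker_station 0.66 [340. 278.  31.  37.] [ 0.31  -0.169  0.049]
top rocker_station 0.5 [174. 190.  13.  12.] [0.593 0.25  0.059]
scene rocker_station 0.92 [283. 162.  18.  32.] [0.333 0.151 0.038]
scene rocker_station 0.78 [171. 250.  39.  34.] [ 0.299 -0.326  0.048]
scene rocker_station 0.74 [218. 276.  48.  38.] [ 0.456 -0.314  0.045]
sce
[... 1056 characters left out ...]
2.] [ 0.285 -0.322  0.053]
scene rocker 0.57 [216. 269.  30.  13.] [ 0.441 -0.301  0.048]
scene rocker 0.5 [283. 154.  12.  13.] [0.317 0.171 0.052]
top key_top 0.64 [108. 228.  29.  35.] [0.504 0.429 0.072]
top key_top 0.5 [305. 186.  15.  10.] [ 0.569 -0.104  0.055]
top key_top 0.45 [354. 146.  31.  32.] [ 0.686 -0.264 -0.001]
scene key_top 0.59 [305. 199.  28.  33.] [0.484 0.053 0.039]
scene key_top 0.54 [300. 245.  17.  15.] [ 0.574 -0.108  0.052]
scene key_top 0.33 [305. 193.  15.   9.] [0.482 0.054 0.066]
top button_top 0.39 [174. 190.  13.   8.] [0.593 0.251 0.058]
top stop_top 0.6 [246. 231.  20.  20.] [0.458 0.065 0.065]
top stop_top 0.26 [354. 146.  30.  32.] [ 0.689 -0.266 -0.007]
```

View pics/top.png

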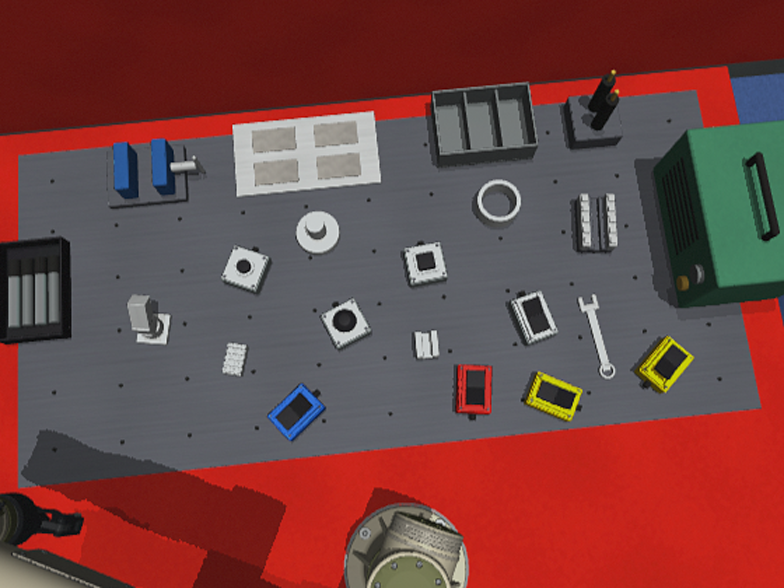

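View pics/scene.png

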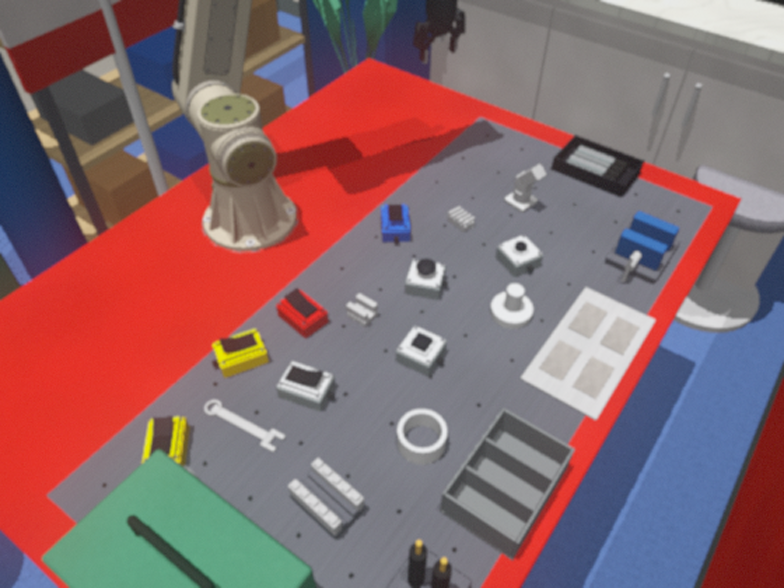

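In the top view, the rocker-shaped boxes are blue (211,293), red (340,278), yellow (395,282), yellow (476,260) and grey/aluminium (381,226). The grey one is the one meant. The key is at (302,190), the round button at (175,191) and the mushroom stop at (247,231). I'll confirm these in enlarged crops and measure them.

```bash
python3 - <<'E'
from h import *
import pickle
t,c=pickle.load(open('p.pkl','rb'))
def crop(p,u,v,r=30): return cv2.resize(p['img'][v-r:v+r,u-r:u+r,::-1],(260,260),interpolation=cv2.INTER_CUBIC)
cv2.imwrite('pics/crops.png',np.vstack([np.hstack([crop(t,381,226),crop(t,304,189),crop(t,175,191)]),np.hstack([crop(c,218,272),crop(c,300,250),crop(c,370,182)])]))
W=cloud(t);Wc=cloud(c)
print('cam',-t['R'].T@t['t'],-c['R'].T@c['t'],f(t))
for nm,p,w in(('top',t,W),('scene',c,Wc)):
  lum=p['img'].mean(2)
  for n,(x,y),r in(('rocker',(.44,-.30),.055),('key',(.566,-.1),.05),('button',(.593,.25),.05),('stop',(.455,.062),.05)):
    m=(np.hypot(w[...,0]-x,w[...,1]-y)<r)
    a=m&(w[...,2]>.03); blk=a&(lum<70)
    print(nm,n,a.sum(),blk.sum(),'blk mean',np.round(w[blk].mean(0),4),'box mean',np.round(w[a].mean(0),4),np.round(np.percentile(w[blk][:,2],[5,50,95]),4))
    q=w[a&(w[...,2]<.046)&(lum>90)]
    R=cv2.minAreaRect((w[a][:,:2]*1000).astype(np.float32));print('   box rect',R)
    R=cv2.minAreaRect((w[blk][:,:2]*1000).astype(np.float32));print('   blk rect',R)
    if n=='rocker':
        P=w[blk];np.save(nm+'_rk.npy',P)
E
```

```text
cam [ 0.19615793 -0.00626993  1.45327736] [ 0.99699789 -0.7881126   1.07562795] 528.8431271653717
top rocker 786 314 blk mean [ 0.4387 -0.2986  0.0527] box mean [ 0.438  -0.2984  0.0462] [0.0414 0.0527 0.063 ]
   box rect ((440.50311279296875, -300.45074462890625), (92.57746887207031, 67.1573715209961), 15.400568008422852)
   blk rect ((438.37335205078125, -292.8182678222656), (92.59648132324219, 51.29205322265625), 15.49097728729248)
top key 711 145 blk mean [ 0.5679 -0.0997  0.0528] box mean [ 0.5669 -0.1011  0.0425] [0.0416 0.0538 0.059 ]
   box rect ((570.1287231445312, -101.74034881591797), (78.0183334350586, 75.5909423828125), 5.218634128570557)
   blk rect ((575.3219604492188, -89.98490142822266), (65.52400970458984, 53.337154388427734), 5.543135166168213)
top button 711 80 blk mean [0.5928 0.25   0.0513] box mean [0.5942 0.2524 0.0406] [0.0316 0.053  0.0588]
   box rect ((596.0833740234375, 253.9309844970703), (78.21537780761719, 76.46349334716797), 66.04570007324219)
   blk rect ((589.4866943359375, 228.74281311035156), (58.01736831665039, 62.48529815673828), 28.768661499023
[... 971 characters left out ...]
59535217285156), 4.0958709716796875)
scene button 424 20 blk mean [0.6023 0.2494 0.0539] box mean [0.6014 0.2464 0.0402] [0.0493 0.054  0.0576]
   box rect ((600.3491821289062, 250.65228271484375), (77.7129135131836, 79.28985595703125), 62.16280746459961)
   blk rect ((600.9400634765625, 250.36474609375), (16.655746459960938, 17.948711395263672), 46.036319732666016)
scene stop 423 47 blk mean [0.4724 0.0644 0.0672] box mean [0.4716 0.0562 0.0475] [0.0627 0.0675 0.0709]
   box rect ((468.4144287109375, 63.40589141845703), (72.71074676513672, 74.9744644165039), 23.151628494262695)
   blk rect ((472.50958251953125, 62.00489807128906), (31.710941314697266, 28.80844497680664), 21.781618118286133)
```

View pics/crops.png

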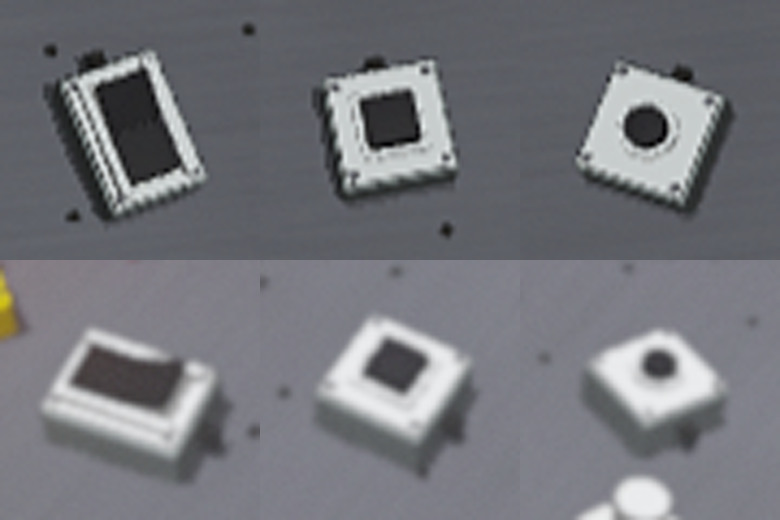

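The crops confirm the three stations. Next I'll fit the rocker slope.

```bash
python3 - <<'E'
from h import *
for n,c in(('top',(.4405,-.3005)),('scene',(.4444,-.3022))):
    P=np.load(n+'_rk.npy');a=np.radians(15.35);d=P[:,:2]-c
    s=d@[np.cos(a),np.sin(a)];q=d@[-np.sin(a),np.cos(a)]
    for lo in range(-40,40,8):
        m=(s*1e3>=lo)&(s*1e3<lo+8)&(abs(q)<.018)
        if m.sum():print(n,lo,m.sum(),np.round(np.median(P[m,2]),4),np.round(np.median(q[m]),4))
E
```

```text
top -40 8 0.0521 0.0007
top -32 38 0.0519 0.0027
top -24 36 0.051 -0.0009
top -16 37 0.0502 0.0004
top -8 37 0.0508 0.0015
top 0 38 0.0524 0.0017
top 8 41 0.056 0.0019
top 16 36 0.0598 0.0023
top 24 27 0.0612 0.0018
scene -32 12 0.051 -0.0007
scene -24 19 0.0501 -0.0002
scene -16 21 0.051 0.0019
scene -8 21 0.0508 -0.0009
scene 0 20 0.053 -0.0001
scene 8 21 0.0558 -0.0024
scene 16 24 0.0594 -0.0028
scene 24 19 0.0611 -0.002
```

Request:
send_rows([
  [[2, -3, 0, 0, 0, 0], [4.6, -6.7, 0, 0, 0, 3], [7.2, -10.5, 0, 0, 0, 6], [9.8, -14.3, 0, 0, 0, 9], [12.4, -18.1, 0, 0, 0, 12], [15, -21.9, 0, 0, 0, 15], [17.6, -25.7, 0, 0, 0, 18], [20.2, -29.5, 0, 0, 0, 21], [22.8, -33.3, 0, 0, 0, 24], [25.4, -37.1, 0, 0, 0, 27], [28, -40.9, 0, 0, 0, 30], [30, -44.5, 0, 0, 0, 33]],
], jaw=-1, force=40)

```text
clock: 2.1
tcp_pos: [0.4728, 0.1019, 0.2316]
orientation: [0.001, -0.137, 0.991, -0.0]
wrist_force: [1.3, -0.2, -0.5]
finger_gap: 0.0
```

Request:
send_rows([
  [[0, -4, 0, 0, 0, 0], [0, -8.5, 0, 0, 0, 0], [0, -13, 0, 0, 0, 0], [0, -17.5, 0, 0, 0, 0], [-0.5, -22, -1, 0, 0, 0], [-0.7, -26.5, -2, 0, 0, 0], [-0.9, -31, -3, 0, 0, 0], [-0.9, -35.5, -4, 0, 0, 0], [-0.9, -39.8, -5, 0, 0, 0], [-0.9, -39.8, -5, 0, 0, 0], [-0.9, -39.8, -5, 0, 0, 0]],
])

```text
clock: 3.2
tcp_pos: [0.4619, -0.2947, 0.1807]
orientation: [-0.0, -0.135, 0.991, 0.001]
wrist_force: [0.1, 1.0, -0.8]
finger_gap: 0.0001
```

```bash
cat >> h.py <<'E'
from scipy.spatial.transform import Rotation as Ro
def wrist():
    s=get_state();p=read_camera('wrist');q=s['orientation']
    R=Ro.from_quat([q[1],q[2],q[3],q[0]]).as_matrix();H=p['hand_eye']
    # cam->world
    M=R@H[:3,:3];o=R@H[:3,3]+s['tcp_pos']
    p['R']=M.T;p['t']=-M.T@o
    return s,p
def rep(p,xy,yaw=None,r=.055):
    w=cloud(p);lum=p['img'].mean(2)
    m=np.hypot(w[...,0]-xy[0],w[...,1]-xy[1])<r
    a=m&(w[...,2]>.03);blk=a&(lum<70)&(w[...,2]>.045)
    print('box',cv2.minAreaRect((w[a][:,:2]*1e3).astype(np.float32)),a.sum())
    print('blk',cv2.minAreaRect((w[blk][:,:2]*1e3).astype(np.float32)),blk.sum(),np.round(np.percentile(w[blk][:,2],[2,25,50,75,98]),4))
    return w,a,blk
E
python3 - <<'E'
from h import *
s,p=wrist();print(s['tcp_pos'],s['orientation'],s['clock'],s['wrist_force'])
save(p,'w1.png')
w,a,blk=rep(p,(.4425,-.3013))
P=w[blk];an=np.radians(15.35);d=P[:,:2]-(.4425,-.3013)
ss=d@[np.cos(an),np.sin(an)];q=d@[-np.sin(an),np.cos(an)]
for lo in range(-40,48,6):
    m=(ss*1e3>=lo)&(ss*1e3<lo+6)
    if m.sum()>5:print(lo,m.sum(),np.round(np.median(P[m,2]),4),np.round(np.percentile(q[m],[2,98]),4))
E
```

```text
[ 0.46190341 -0.29474023  0.1807041 ] [-3.95561654e-04 -1.35040486e-01  9.90839723e-01  7.43906742e-04] 3.2 [ 0.13059707  1.0135454  -0.83459149]
box ((442.86932373046875, -301.0441589355469), (92.21046447753906, 108.83646392822266), 14.500643730163574) 57676
blk ((452.15496826171875, -297.65509033203125), (79.72065734863281, 83.5663070678711), 58.209197998046875) 51126 [0.0526 0.2389 0.2552 0.2646 0.277 ]
-34 252 0.0527 [-0.0116  0.0182]
-28 314 0.0526 [-0.0116  0.0183]
-22 316 0.0526 [-0.0117  0.0183]
-16 281 0.0524 [-0.0125  0.0184]
-10 317 0.0522 [-0.0126  0.0186]
-4 1619 0.2767 [-0.0174  0.0185]
2 11223 0.2638 [-0.0173  0.0193]
8 25171 0.2556 [-0.0521  0.0523]
14 5554 0.2475 [-0.0412  0.0422]
20 2988 0.2516 [-0.0398  0.0407]
26 3078 0.2396 [-0.0361  0.0372]
32 13 0.2282 [-0.0016  0.003 ]
```

View pics/w1.png

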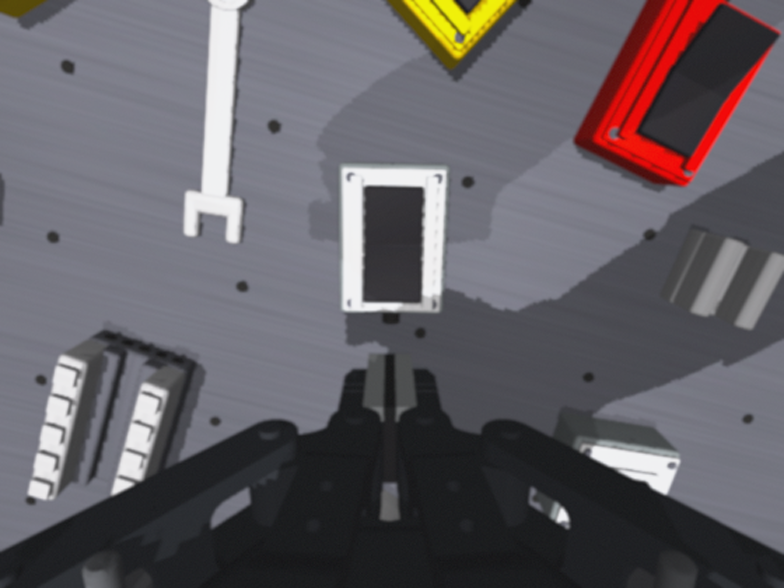

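The wrist view shows the grey rocker box at (393,238), with its paddle at (392,245). I'll drop the gripper's own pixels and refit.

```bash
sed -i "s/(w\[...,2\]>.03);/(w[...,2]>.036)\&(w[...,2]<.09);/" h.py; python3 - <<'E'
from h import *
s,p=wrist()
w,a,blk=rep(p,(.4425,-.3013),r=.06)
P=w[blk];an=np.radians(15.35);d=P[:,:2]-(.4425,-.3013)
ss=d@[np.cos(an),np.sin(an)];q=d@[-np.sin(an),np.cos(an)]
for lo in range(-40,48,6):
    m=(ss*1e3>=lo)&(ss*1e3<lo+6)
    if m.sum()>5:print(lo,m.sum(),np.round(np.median(P[m,2]),4),np.round(np.percentile(q[m],[2,98]),4))
E
```

```text
box ((441.9458312988281, -299.1385498046875), (91.0394515991211, 65.0655288696289), 14.472809791564941) 7814
blk ((440.1746826171875, -298.81549072265625), (62.637062072753906, 32.15919494628906), 14.118048667907715) 3206 [0.0512 0.0525 0.0534 0.058  0.0636]
-34 270 0.0528 [-0.0117  0.0182]
-28 306 0.0528 [-0.0117  0.0183]
-22 293 0.0525 [-0.0118  0.0183]
-16 312 0.0525 [-0.0118  0.0185]
-10 284 0.0523 [-0.0127  0.0186]
-4 303 0.0525 [-0.0127  0.018 ]
2 305 0.0544 [-0.0125  0.018 ]
8 306 0.0566 [-0.0126  0.018 ]
14 319 0.0591 [-0.0126  0.0177]
20 318 0.0614 [-0.0125  0.0179]
26 190 0.0633 [-0.0124  0.0179]
```

Request:
send_rows([
  [[0.2, 0, -3, 0, 0, 0], [0.2, 0, -6, 0, 0, 0], [0.2, 0, -9, 0, 0, 0], [0.2, 0, -10.8, 0, 0, 0], [0.2, 0, -11.3, 0, 0, 0], [0.2, 0, -11.7, 0, 0, 0], [0.2, 0, -12.1, 0, 0, 0], [0.2, 0, -12.5, 0, 0, 0], [0.2, 0, -12.8, 0, 0, 0], [0.2, 0, -12.8, 0, 0, 0]],
])

```text
clock: 4.3
tcp_pos: [0.465, -0.2947, 0.0537]
orientation: [0.0, -0.136, 0.991, -0.001]
wrist_force: [0.9, -0.6, 2.0]
finger_gap: 0.0002
```

Request:
send_rows([
  [[0, 0, -0.1, 0, 0, 0], [0, 0, -0.2, 0, 0, 0], [0, 0, -0.3, 0, 0, 0], [0, 0, -0.3, 0, 0, 0]],
])

```text
clock: 4.7
tcp_pos: [0.4648, -0.2946, 0.0509]
orientation: [0.0, -0.136, 0.991, -0.0]
wrist_force: [0.2, -0.2, 5.5]
finger_gap: -0.0003
```

Request:
send_rows([
  [[0, 0, -0.1, 0, 0, 0], [0, 0, -0.1, 0, 0, 0]],
])

```text
clock: 4.9
tcp_pos: [0.4648, -0.2946, 0.0508]
orientation: [0.0, -0.136, 0.991, -0.001]
wrist_force: [-0.7, 2.7, 11.6]
finger_gap: -0.0
```

It hit a hard stop at 50.8 mm, which matches the specified 51 mm. I'll lift and check.

Request:
send_rows([
  [[0, 0, 1, 0, 0, 0], [0, 0, 5, 0, 0, 0], [0, 0, 9, 0, 0, 0], [0, 0, 13, 0, 0, 0], [0, 0, 13, 0, 0, 0]],
])

```text
clock: 5.4
tcp_pos: [0.4664, -0.2961, 0.1851]
orientation: [0.003, -0.136, 0.991, -0.003]
wrist_force: [0.7, -0.6, -0.2]
finger_gap: -0.0002
```

```bash
python3 - <<'E'
from h import *
s,p=wrist();save(p,'w2.png');print(s['tcp_pos'])
w,a,blk=rep(p,(.4425,-.3013),r=.06)
P=w[blk];an=np.radians(15);d=P[:,:2]-(.442,-.300)
ss=d@[np.cos(an),np.sin(an)]
for lo in range(-40,48,6):
    m=(ss*1e3>=lo)&(ss*1e3<lo+6)
    if m.sum()>5:print(lo,m.sum(),np.round(np.median(P[m,2]),4))
E
```

```text
[ 0.46641957 -0.29612449  0.18505007]
box ((442.02056884765625, -298.9508056640625), (91.22074127197266, 64.9369125366211), 14.61866283416748) 7719
blk ((442.0391540527344, -298.5101623535156), (63.22187805175781, 32.22710037231445), 14.338518142700195) 3003 [0.051  0.0522 0.0536 0.0601 0.0648]
-34 196 0.0638
-28 331 0.0632
-22 300 0.0608
-16 302 0.0583
-10 279 0.0556
-4 263 0.0531
2 288 0.0522
8 270 0.0521
14 264 0.0521
20 258 0.0522
26 251 0.0521
```

View pics/w2.png

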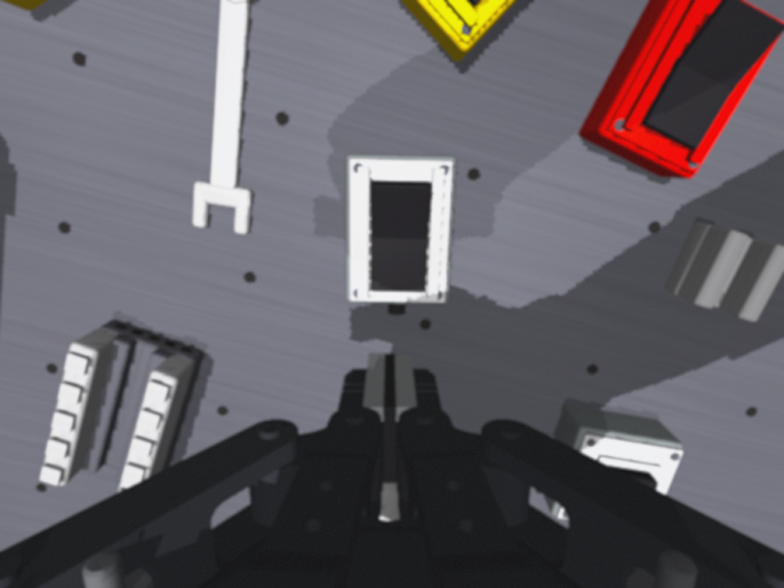

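The +x half is now level at 52 mm, the other end is raised, and the box hasn't moved. Next is the key.

Request:
send_rows([
  [[2, 3, 0, 0, 0, -2], [4.5, 7, 0, 0, 0, -4], [7, 11, 0, 0, 0, -6], [9.5, 15, 0, 0, 0, -8], [12, 18, 0, 0, 0, -10], [13, 19.2, 0, 0, 0, -10], [13, 19.2, 0, 0, 0, -10], [13, 19.2, 0, 0, 0, -10]],
])

```text
clock: 6.25
tcp_pos: [0.5934, -0.1024, 0.178]
orientation: [-0.001, -0.05, 0.999, 0.0]
wrist_force: [-0.4, -0.2, 1.0]
finger_gap: -0.0001
```

```bash
python3 - <<'E'
from h import *
s,p=wrist();save(p,'w3.png');print(s['tcp_pos'])
w,a,blk=rep(p,(.571,-.102),r=.058)
E
```

```text
[ 0.59337011 -0.10236921  0.17802393]
box ((571.6365356445312, -99.76034545898438), (75.19178771972656, 74.98686981201172), 5.240685939788818) 7566
blk ((570.8099975585938, -99.26385498046875), (31.944326400756836, 31.33342742919922), 5.1960015296936035) 1590 [0.0536 0.055  0.0555 0.056  0.057 ]
```

View pics/w3.png

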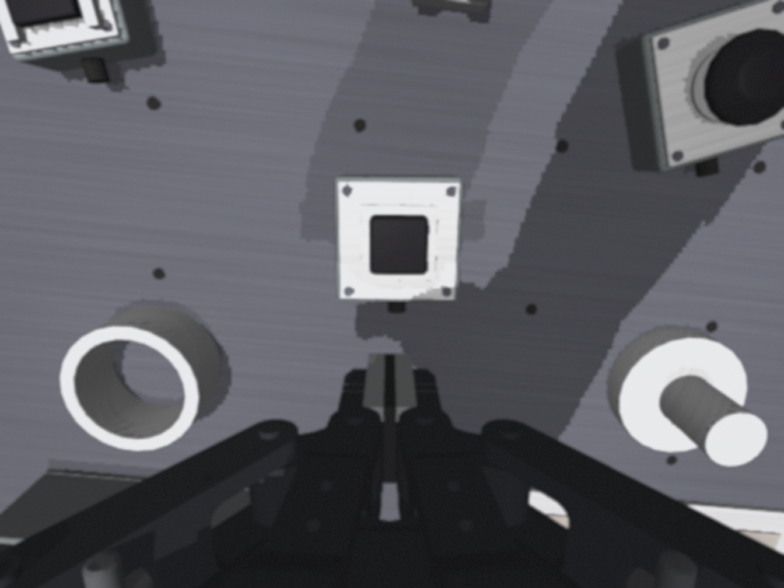

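The wrist view shows the square key at (399,243) and its box at (398,238). The key top reads 55 mm, centred at about (0.571, −0.100).

Request:
send_rows([
  [[-1.2, 0.1, -2, 0, 0, 0], [-2.3, 0.1, -5, 0, 0, 0], [-2.3, 0.1, -8, 0, 0, 0], [-2.3, 0.1, -11, 0, 0, 0], [-2.3, 0.1, -11.8, 0, 0, 0], [-2.3, 0.1, -12.2, 0, 0, 0], [-2.3, 0.1, -12.5, 0, 0, 0], [-2.3, 0.1, -12.8, 0, 0, 0], [-2.3, 0.1, -13, 0, 0, 0], [-2.3, 0.1, -13, 0, 0, 0]],
])

```text
clock: 7.3
tcp_pos: [0.5724, -0.1016, 0.0503]
orientation: [0.001, -0.049, 0.999, -0.001]
wrist_force: [-0.3, -0.3, 2.4]
finger_gap: 0.0004
```

Request:
send_rows([
  [[0, 0, -0.1, 0, 0, 0], [0, 0, -0.2, 0, 0, 0], [0, 0, -0.2, 0, 0, 0]],
])

```text
clock: 7.6
tcp_pos: [0.5723, -0.1013, 0.0477]
orientation: [0.001, -0.049, 0.999, -0.0]
wrist_force: [0.9, -1.8, 2.9]
finger_gap: 0.0005
```

Request:
send_rows([
  [[0, 0, -0.1, 0, 0, 0], [0, 0, -0.15, 0, 0, 0], [0, 0, -0.15, 0, 0, 0]],
])

```text
clock: 7.9
tcp_pos: [0.5723, -0.1012, 0.047]
orientation: [0.001, -0.049, 0.999, -0.0]
wrist_force: [-1.2, -0.5, 9.5]
finger_gap: -0.0001
```

Request:
send_rows([
  [[0, 0, -0.1, 0, 0, 0], [0, 0, -0.1, 0, 0, 0]],
])

```text
clock: 8.1
tcp_pos: [0.5723, -0.1013, 0.0469]
orientation: [0.001, -0.049, 0.999, -0.0]
wrist_force: [-2.1, -0.5, 14.9]
finger_gap: 0.0
```

Request:
send_rows([
  [[0, 0, 1, 0, 0, 0], [1, 0, 5, 0, 0, 0], [2, 0, 9, 0, 0, 0], [2.3, 0, 13, 0, 0, 0], [2.3, 0, 13.3, 0, 0, 0], [2.3, 0, 13.3, 0, 0, 0]],
])

```text
clock: 8.7
tcp_pos: [0.595, -0.1009, 0.1789]
orientation: [0.001, -0.049, 0.999, -0.0]
wrist_force: [0.0, 0.1, -0.9]
finger_gap: -0.0002
```

```bash
python3 - <<'E'
from h import *
s,p=wrist();save(p,'w4.png');print(s['tcp_pos'])
w,a,blk=rep(p,(.571,-.102),r=.058)
E
```

```text
[ 0.59499688 -0.10090946  0.17885721]
box ((571.6273193359375, -99.7536849975586), (74.77733612060547, 74.75879669189453), 5.495213031768799) 7575
blk ((571.1282348632812, -99.25003051757812), (31.23819923400879, 31.15021514892578), 5.198685169219971) 1474 [0.0465 0.0476 0.0481 0.0486 0.0495]
```

View pics/w4.png

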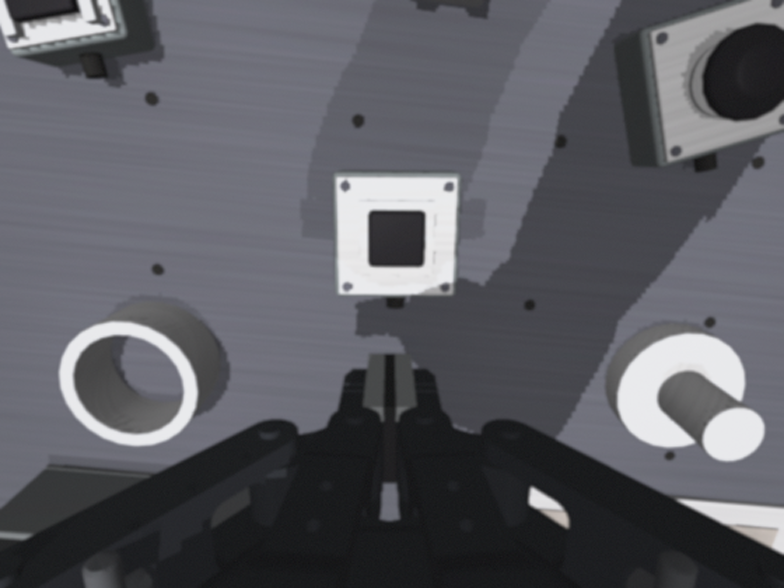

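The key has stayed in: its top now reads 48 mm, down from 55.5 mm, and the hard stop came at 46.9 mm. The box hasn't moved. Next is the button.

Request:
send_rows([
  [[0, 3, 0, 0, 0, 0], [0.5, 7.5, 0, 0, 0, 0], [1, 12, 0, 0, 0, 0], [1.5, 16.5, 0, 0, 0, 0], [2, 21, 0, 0, 0, 0], [2.3, 25.5, 0, 0, 0, 0], [2.6, 30, 0, 0, 0, 0], [2.6, 33.5, 0, 0, 0, 0], [2.6, 35.3, 0, 0, 0, 0], [2.6, 35.3, 0, 0, 0, 0], [2.6, 35.3, 0, 0, 0, 0]],
])

```text
clock: 9.85
tcp_pos: [0.6197, 0.2513, 0.1763]
orientation: [-0.001, -0.049, 0.999, -0.001]
wrist_force: [-0.8, 0.1, -0.9]
finger_gap: 0.0007
```

```bash
python3 - <<'E'
from h import *
s,p=wrist();save(p,'w5.png');print(s['tcp_pos'])
w,a,blk=rep(p,(.598,.252),r=.058)
E
```

```text
[0.61965911 0.25126977 0.17629078]
box ((598.5831298828125, 256.5093688964844), (75.00397491455078, 75.38520050048828), 64.61109924316406) 7656
blk ((597.9778442382812, 257.26580810546875), (25.537242889404297, 24.521345138549805), 5.4322590827941895) 831 [0.0535 0.0546 0.0551 0.0555 0.0565]
```

View pics/w5.png

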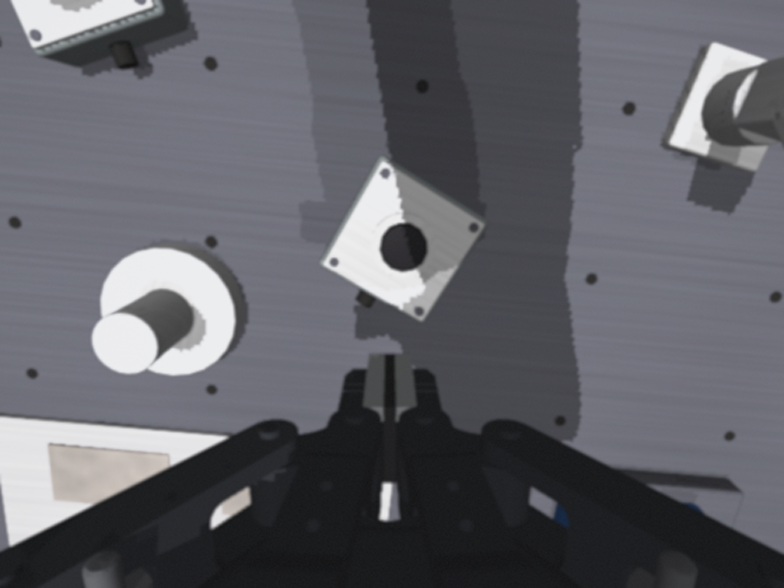

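The wrist view shows the round button at (403,247), top at 54–55 mm, centred at about (0.598, 0.255). The stop is well clear.

Request:
send_rows([
  [[-1.2, 0.25, -2, 0, 0, 0], [-2.2, 0.25, -5, 0, 0, 0], [-2.2, 0.25, -8, 0, 0, 0], [-2.2, 0.25, -11, 0, 0, 0], [-2.2, 0.25, -11.7, 0, 0, 0], [-2.2, 0.25, -12.1, 0, 0, 0], [-2.2, 0.25, -12.4, 0, 0, 0], [-2.2, 0.25, -12.7, 0, 0, 0], [-2.2, 0.25, -12.9, 0, 0, 0], [-2.2, 0.25, -12.9, 0, 0, 0]],
])

```text
clock: 10.9
tcp_pos: [0.5998, 0.2543, 0.05]
orientation: [0.001, -0.049, 0.999, 0.0]
wrist_force: [1.0, -2.2, 3.3]
finger_gap: -0.0003
```

Request:
send_rows([
  [[0, 0, -0.1, 0, 0, 0], [0, 0, -0.2, 0, 0, 0], [0, 0, -0.2, 0, 0, 0]],
])

```text
clock: 11.2
tcp_pos: [0.5997, 0.2545, 0.0481]
orientation: [0.001, -0.049, 0.999, 0.0]
wrist_force: [0.6, -1.5, 6.7]
finger_gap: -0.0002
```

Request:
send_rows([
  [[0, 0, -0.1, 0, 0, 0], [0, 0, -0.2, 0, 0, 0], [0, 0, -0.2, 0, 0, 0]],
])

```text
clock: 11.5
tcp_pos: [0.5997, 0.2545, 0.0478]
orientation: [0.002, -0.049, 0.999, 0.0]
wrist_force: [-2.1, -3.6, 16.2]
finger_gap: -0.0001
```

Request:
send_rows([
  [[0, 0, 0.5, 0, 0, 0], [0, 0, 2, 0, 0, 0], [1, 0, 5, 0, 0, 0], [2, 0, 9, 0, 0, 0], [2.3, 0, 13, 0, 0, 0], [2.3, 0, 13.3, 0, 0, 0], [2.3, 0, 13.3, 0, 0, 0]],
])

```text
clock: 12.2
tcp_pos: [0.6219, 0.255, 0.1789]
orientation: [0.001, -0.049, 0.999, 0.001]
wrist_force: [-0.5, 0.9, 0.0]
finger_gap: -0.0001
```

```bash
python3 - <<'E'
from h import *
s,p=wrist();save(p,'w6.png');print(s['tcp_pos'])
rep(p,(.598,.252),r=.058)
t=read_camera('top');c=read_camera('scene');save(t,'top2.png');save(c,'scene2.png')
for q in (t,c):
  print('---')
  for xy in((.441,-.300),(.571,-.102),(.598,.252),(.467,.065)): rep(q,xy)
E
```

```text
[0.62189229 0.25498036 0.17889311]
box ((598.7730102539062, 256.470458984375), (75.08255004882812, 75.20576477050781), 64.588134765625) 7557
blk ((597.9467163085938, 257.06494140625), (24.908475875854492, 24.6319637298584), 5.759792327880859) 813 [0.0534 0.0547 0.0552 0.0556 0.0565]
---
box ((440.6297302246094, -299.9495544433594), (90.79996490478516, 65.24909210205078), 15.041559219360352) 701
blk ((440.88592529296875, -300.1007080078125), (64.15235900878906, 34.508155822753906), 13.813082695007324) 290 [0.0467 0.0503 0.0537 0.0577 0.0659]
box ((568.9281616210938, -101.71659851074219), (76.0545654296875, 74.27791595458984), 5.601855754852295) 622
blk ((569.4384155273438, -101.39173889160156), (30.61028289794922, 32.08932876586914), 9.750322341918945) 86 [0.0451 0.0465 0.0476 0.0489 0.0528]
box ((598.8866577148438, 239.22207641601562), (51.1600341796875, 57.785675048828125), 64.14105224609375) 161Traceback (most recent call last):
  File "<stdin>", line 7, in <module>
  File "h.py", line 28, in rep
    print('blk',cv2.minAreaRect((w[blk][:,:2]*1e3).astype(np.float32)),blk.sum(),np.round(np.percentile(w[blk][:,2],[2,25,50,75,98]),4))
                                                                                          ~~~~~~~~~~~~~^^^^^^^^^^^^^^^^^^^^^^^^^^^^^
    return _quantile_unchecked(
        a, q, axis, out, overwrite_input, method, keepdims, weights)
    return _ureduce(a,
                    func=_quantile_ureduce_func,
    ...<5 lines>...
                    overwrite_input=overwrite_input,
                    method=method)
    r = func(a, **kwargs)
    result = _quantile(arr,
                       quantiles=q,
    ...<2 lines>...
                       out=out,
                       weights=wgt)
    slices_having_nans = np.isnan(arr[-1, ...])
                                  ~~~^^^^^^^^^
IndexError: index -1 is out of bounds for axis 0 with size 0
```

View pics/top2.png

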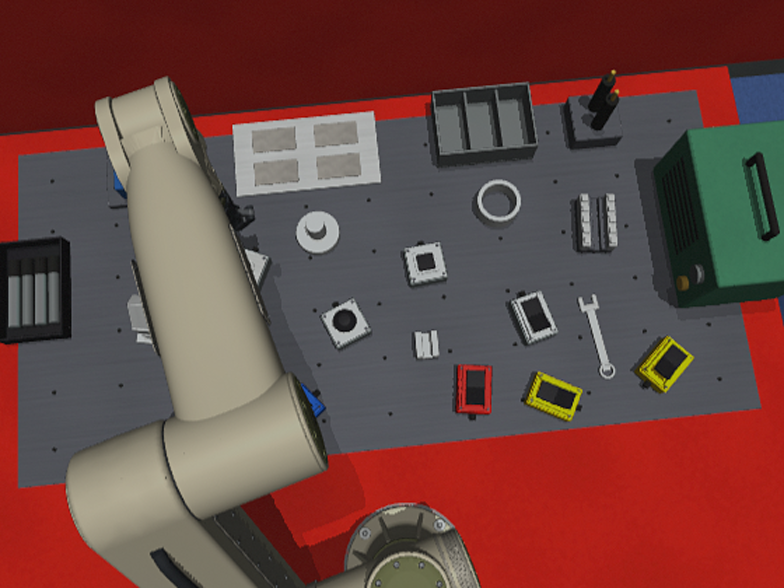

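View pics/w6.png

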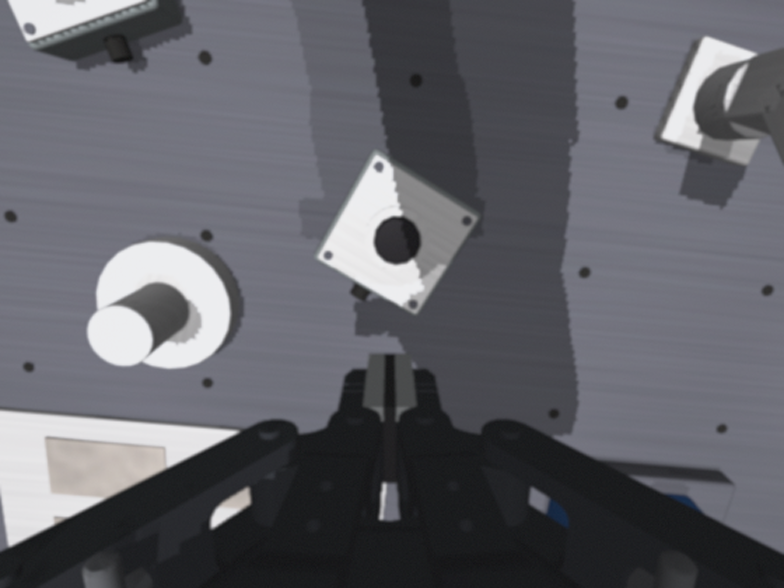

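The button reached its stop at 47.8 mm and has sprung back to 55 mm, as before the press. The traceback is only the arm hiding the button from the top camera. Nothing in view has moved, so I'm handing in.

```bash
python3 -c "
from workcell import *
print(get_state()['clock'],hand_in())"
```

```text
the job is handed in; nothing more can be done
12.35 None
```

I pressed all three controls with the closed fingertips in the order asked, and handed the job in at 12.35 s.

| Control | Hard stop (measured) | Expected | Check after lifting |
|---|---|---|---|
| Rocker | 50.8 mm | 51 mm | Pressed half lies level, other end raised |
| Square key | 46.9 mm | 47 mm | Stayed in; top reads about 48 mm, down from about 55.5 mm |
| Round button | 47.8 mm | 48 mm | Sprung back out; top reads about 55 mm, as before |

- **Forces:** the highest wrist force I saw was about 16 N vertically, during the button press.
- **Stations:** in the wrist view, each of the three boxes stayed within about 0.2 mm of its earlier position. I never went near the mushroom stop, and it looked unmoved.
- **Bystanders:** those visible in the last top picture looked unmoved. I compared them by eye only.
- **Disagreements:** the cameras differed by 2–7 mm on the box centres, worst for the button, so I pressed near the mean.
- **Failed check:** my last script stopped with an error because the arm hid the button from the top camera. The numeric top-camera check of the button and stop, and the whole scene-camera check, did not run. The wrist view had already covered the button.

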